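# Close up the drill-bit chest

## Robot

A 7-joint arm with a two-finger parallel gripper is mounted at the origin on the work surface. World frame = base frame: x ahead of the robot, y to its left, z up, the work surface at z = 0. Lengths are in mm, angles in rad, forces in N, time in s.
With the tool pointing down it reaches from about 400 to 875 mm from the base axis. Payload 4.4 kg.
Tool frame: the origin (TCP) lies at the very end of the fingers, on their centre line; the grasp point (between the pads) lies 19 mm behind it; y points along the fingers, z is the direction in which the jaws open and shut, and the axes are right-handed (so a half turn about y gives the same grasp; the last joint's range is limited). The gripper opens to 85 mm and grips with 20 to 120 N. Pads are 22 mm wide; open, the fingers measure 114 mm over their backs; the gripper's body (76 mm by 85 mm) begins 54 mm behind the grasp point. The pads swing forward as they close: fully open they stand 13 mm farther back than shut.
Start: joints at [1.175, 0.628, 0.038, 1.517, -0.027, 0.996, -0.02], TCP at [210.533, -614.975, 231.313] pointing down, gripper open.
Joint ranges: [-3.06, 3.06], [-0.37, 2.12], [-1.25, 1.32], [0.18, 2.47], [-1.1, 4.24], [0.23, 1.98], [-2.94, 2.94]. Speed limits (rad/s): [2.57, 2.57, 3.14, 3.14, 3.14, 3.14, 3.14].

## Interface

Orientations are given as [roll, pitch, yaw] about the fixed x, y, z axes, in that order (R = Rz(yaw) Ry(pitch) Rx(roll)).
In Python, from cell import ctrl, imaging, finish_job gives the robot as it stands.
- The arm moves only by the shell command python3 -m inch 'ROWS'. ROWS is JSON, one flat list of numbers, 7 for each row, row after row: the opening, from 0 (shut) to 1 (fully open), then the shift along the tool's x, y, z in cm, then the turn, a rotation vector about the tool's x, y, z in degrees. A call has 1 to 12 rows; each row is the pose to reach, as a shift and turn from the pose commanded when the call began, along the tool's axes at that moment; what a row does not reach only later rows make up. A row lasts 1/10 s, in which the tool goes at most 50 mm and 8.59 degrees, less where a joint would pass 70% of its speed; a pose out of reach is approached as far as the arm can. A call with a gripper value outside its range is refused whole. The fingers move at their own pace and stop on an object; the grip force is fixed at half the most. Time passes only in rows, so rows that repeat a pose let the fingers close. It gives the time, the measured TCP pose, the force and the opening at its end, in the units of the state.
- ctrl.read_state(): the state, without advancing time (a new reading comes with each control period).
- imaging.get_image(name): name is "scene" or "top" or "wrist"; returns a dict with "img" (400x640x3 uint8, red, green, blue), "fx", "fy", "cx", "cy" (pixels), "R" (3x3) and "t" (3): a world point X has camera coordinates R X + t. Camera axes: x right, y down, z forward; pixel columns grow to the right and rows downward; lengths in mm; the calibration is good to about 2 mm. A picture is of the moment at which its call begins. There is no depth.
- finish_job(): hands the job in, once; it reports no verdict.
The state is a dict: "clock": time; "qpos": joint angles; "qd": joint speeds; "tau": joint torques, N m; "eef_pos": TCP position; "tool_rot": TCP orientation; "force": force on the tool from outside, world axes, zero at the start; "torque": the same for the moment, N m; "width": finger opening in mm.
Only numpy, scipy, OpenCV 4.12 (cv2) and the standard library are available. Lean on these libraries where they do the work, as an engineer would, in place of code of your own. Each camera call takes 0.05 s, during which the arm holds its last target.

## Task

Close up the blue drill-bit chest with your fingertips, without gripping or lifting anything: push both open drawers fully home, in either order, and only then press the raised red lid down until it is shut flat. Push smoothly, without slamming, and leave the bamboo pieces and the other things on the bench where they are.

Things in the scene. Friction and masses are not known exactly. Their poses are not given: they have to be found in the camera images.
- chest: blue steel drill-bit chest fixed to the bench, 170 (its x, front to back) x 300 (its y) x 100 mm tall; origin at the centre of its underside, on the bench; its front, with two drawers side by side, faces its own -x; its top has a fixed blue ledge along the front (x -85 to -45 mm) and behind it an open tray with drill bits, covered by the red lid when shut. It turns about vertical from one start to the next
- drawer_left (a joint): opening of the left (chest +y) drawer in m: 0 fully shut, positive as it slides out along the chest's -x, stop at 0.12; it starts 0.035 to 0.085 open. Rubs with about 2 N and stays where it is left; hard stop at 0. Closing faster than 0.35 m/s counts as slamming
- drawer_left_bar (a point): middle of the outer face of the black bar (90 wide, 12 tall, standing 12 mm proud) across the light wooden front of the left (chest +y) drawer, 60 mm above the bench; chest y = +71 mm; chest x = -109 mm when shut, less by the opening. The wooden front is 136 mm wide, from 10 to 70 mm above the bench; push the bar or the wood with the fingertips towards chest +x
- drawer_right (a joint): opening of the right (chest -y) drawer in m: 0 fully shut, positive as it slides out along the chest's -x, stop at 0.12; it starts 0.035 to 0.085 open. Rubs with about 2 N and stays where it is left; hard stop at 0. Closing faster than 0.35 m/s counts as slamming
- drawer_right_bar (a point): middle of the outer face of the black bar (90 wide, 12 tall, standing 12 mm proud) across the light wooden front of the right (chest -y) drawer, 60 mm above the bench; chest y = -71 mm; chest x = -109 mm when shut, less by the opening. The wooden front is 136 mm wide, from 10 to 70 mm above the bench; push the bar or the wood with the fingertips towards chest +x
- lid (a joint): angle of the red lid in rad: 0 shut (flat), positive raised; it starts 0.60 to 0.90 open. Stiff hinge (about 0.3 N m): it stays where it is left and must be pressed all the way down; hard stop at 0. Closing faster than 2.5 rad/s counts as slamming
- lid_edge (a point): middle of the free (front) edge of the lid's outer face. The lid is a plate 125 mm long from hinge to free edge, 296 mm wide, 8 mm thick, without a handle; shut, its outer face lies 108 mm above the bench
- lid_hinge (a point): middle of the lid's hinge line, which runs along chest y at chest x = +80 mm, 100 mm above the bench (underside of the lid); as it opens the free edge rises and moves to chest +x
- bamboo_a: standing bamboo tube section, straw-coloured, 84 mm across, 75 mm tall; bystander to leave alone; origin at the centre of its underside
- bamboo_b: smaller standing bamboo tube section, straw-coloured, 72 mm across, 55 mm tall; bystander to leave alone; origin at the centre of its underside
- hole_saw: open steel hole-saw cup, 50 mm across, 40 mm tall; bystander to leave alone; origin at the centre of its underside
- glue: yellow glue bottle with red cap, 60 mm across, 130 mm tall; bystander to leave alone; origin at the centre of its underside
- brush: flat brush, 200 mm long, 42 mm wide, 20 mm high, lying with its bristles to its +x; bystander to leave alone; origin in the middle of its length, underside
- hammer: hammer, 260 mm long, head 90 mm wide, 26 mm high, lying with its head to its +x; bystander to leave alone; origin in the middle of its length, underside

How it is judged (in metres and radians):
On the way, in this order (a step that is already met when the one before it is completed fails the run):
1. both drawers are pushed fully home while the lid is still up (value of joint each of drawer_left, drawer_right below 0.005 m and value of joint lid above 0.3 rad), for 0.1 s.
2. the lid is pressed shut with the drawers still home (value of joint each of drawer_left, drawer_right below 0.005 m and value of joint lid below 0.05 rad), for 0.2 s.
At the end, for the whole second after the job is handed in: both drawers within 5 mm of fully shut, the lid within 0.05 rad (6 mm at its edge) of flat, all at rest, and every bystander within 30 mm of where it started (all of step 2 and velocity of joint drawer_left between -0.02 and 0.02 m/s and velocity of joint drawer_right between -0.02 and 0.02 m/s and velocity of joint lid between -0.02 and 0.02 rad/s and distance of each of bamboo_a, bamboo_b, hole_saw, glue, brush, hammer from where it was at the start of the episode below 0.03 m); the robot touches nothing.
It fails at once if a drawer is pulled farther out than it could start (value of joint any of drawer_left, drawer_right above 0.105 m).
It fails at once if the lid is lifted farther open than it could start (value of joint lid above 1.1 rad).
It fails at once if a drawer is slammed (faster than 0.35 m/s) (velocity of joint any of drawer_left, drawer_right below -0.35 m/s).
It fails at once if the lid is slammed (faster than 2.5 rad/s) (velocity of joint lid below -2.5 rad/s).
It fails at once if a bystander is lifted, carried or knocked away (moved more than 30 mm) (distance of any of bamboo_a, bamboo_b, hole_saw, glue, brush, hammer from where it was at the start of the episode above 0.03 m).
It also fails if it takes over 54 s, if anything falls off the work surface, if the arm or the gripper's body presses on something with over 40 N, if the wrist force passes 120 N, or if a joint passes its speed limit or range.

## Working session

There is one attempt and no reset: what is moved stays moved. The work goes in short steps, Python scripts to look and compute and a shell command to move; the robot and the scene stay as the last step left them, time stands still between calls to the robot, and variables do not carry over. Pictures are saved under pics/ and viewed, and the job is handed in when it is done.

```bash
mkdir -p pics; ls; python3 - <<'E'
from cell import ctrl, imaging
import cv2
for n in ["scene","top","wrist"]:
    d=imaging.get_image(n); cv2.imwrite(f"pics/{n}0.png",d["img"][:,:,::-1]); print(n,d["fx"],d["cx"],d["cy"],d["R"],d["t"])
print(ctrl.read_state())
E
```

```text
pics
scene 391.49061352420665 320.63549886270266 203.74158304007133 [[ 0.98557297  0.16912479  0.00653605]
 [ 0.1291263  -0.7263944  -0.67503895]
 [-0.10941808  0.66614412 -0.73775314]] [-570.53875655  -33.81706625 1379.08765642]
top 372.4265630426722 326.417561467049 201.2511547265248 [[-0.03817701 -0.99926486 -0.00350216]
 [-0.97703933  0.03806259 -0.20963156]
 [ 0.20961075 -0.00458135 -0.97777418]] [  20.77049495  577.68718479 1007.4096595 ]
wrist 326.1831292776125 315.5666504385478 201.1562367681868 [[ 0.32423314 -0.94597364 -0.00259692]
 [-0.8958317  -0.30792657  0.3204166 ]
 [-0.30390532 -0.10156327 -0.94727317]] [-649.08287509  -41.26642441  381.72433241]
{'clock': 0.15, 'qpos': array([ 1.17520783,  0.62911673,  0.0384695 ,  1.51811336, -0.02699535,
        0.99630728, -0.02003879]), 'qd': array([-2.54015101e-03,  4.54973302e-04,  3.82695729e-04, -4.06042791e-03,
        1.48191119e-03,  3.15358812e-05,  1.37575372e-03]), 'tau': array([ 2.32840757e-03, -5.63799405e+01,  1.22812618e+00, -1.93652648e+01,
        1.11280286e-02,  7.27864171e-03, -1.81577633e-05]), 'eef_pos': array([ 210.3669359 , -614.52861224,  230.61968765]), 'tool_rot': array([-1.57222244e+00, -2.15443096e-05, -2.81185691e+00]), 'force': array([-0.16599605,  0.52309615,  0.91173375]), 'torque': array([-0.00569113, -0.02436874, -0.00453679]), 'width': 85.50155467075605}
```

View pics/scene0.png

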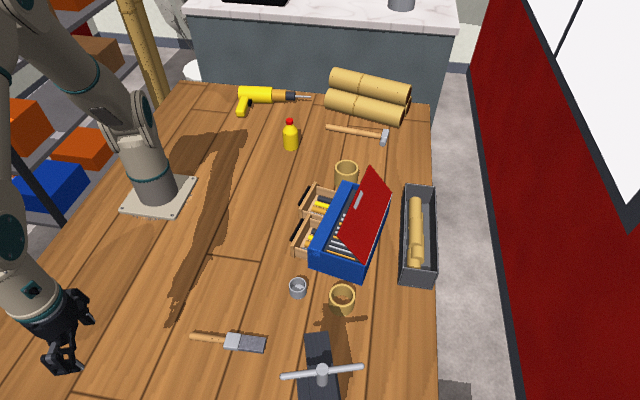

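View pics/top0.png

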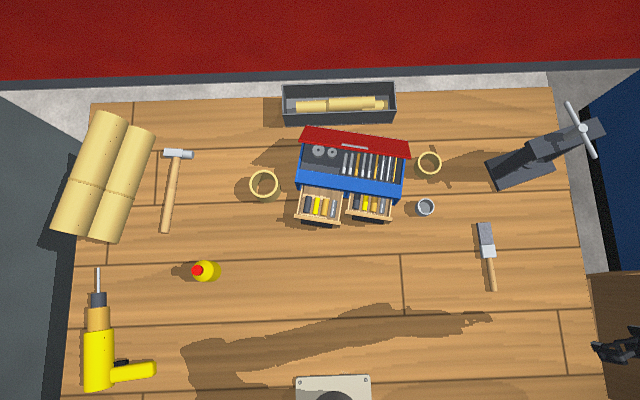

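View pics/wrist0.png

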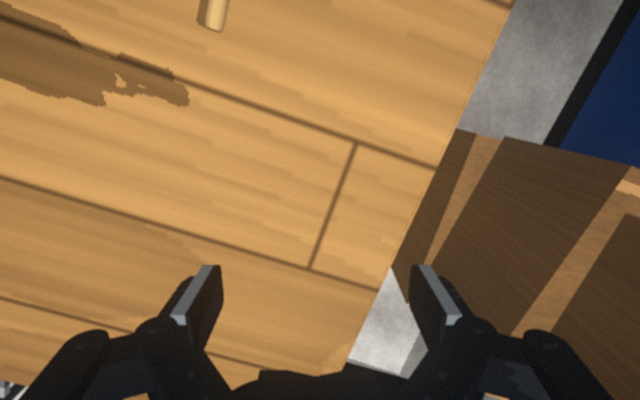

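The top view shows the chest at about (350,175) with its front towards the robot, drawers out at about (320,207) and (370,207), and the lid edge along (300-410,130-155). The bamboo sits at (264,184) and (429,162), and the hole saw at (425,207). Next I'll zoom in and measure the blue ledge.

```bash
cat > h.py <<'E'
import numpy as np
def ray(d,u,v):
    c=np.array([(u-d["cx"])/d["fx"],(v-d["cy"])/d["fy"],1.0]); R=np.array(d["R"]);t=np.array(d["t"])
    return -R.T@t, R.T@c
def onz(d,u,v,z):
    o,r=ray(d,u,v); return o+r*(z-o[2])/r[2]
def proj(d,X):
    c=np.array(d["R"])@np.array(X)+np.array(d["t"]); return np.array([d["fx"]*c[0]/c[2]+d["cx"],d["fy"]*c[1]/c[2]+d["cy"]])
E
python3 - <<'E'
from cell import ctrl, imaging
import cv2,numpy as np
from h import *
d=imaging.get_image("top"); im=d["img"]; hsv=cv2.cvtColor(im,cv2.COLOR_RGB2HSV)
m=cv2.inRange(hsv,(105,120,60),(130,255,255)); m[:, :250]=0; m[:,450:]=0
ys,xs=np.nonzero(m); print(xs.min(),xs.max(),ys.min(),ys.max())
cv2.imwrite("pics/top1.png",cv2.resize(im[115:235,230:450,::-1],None,fx=3.6,fy=3.6,interpolation=cv2.INTER_CUBIC))
s=imaging.get_image("scene"); cv2.imwrite("pics/scene1.png",cv2.resize(s["img"][150:330,270:450,::-1],None,fx=3.3,fy=3.3,interpolation=cv2.INTER_CUBIC))
E
```

```text
295 405 143 204
```

View pics/top1.png

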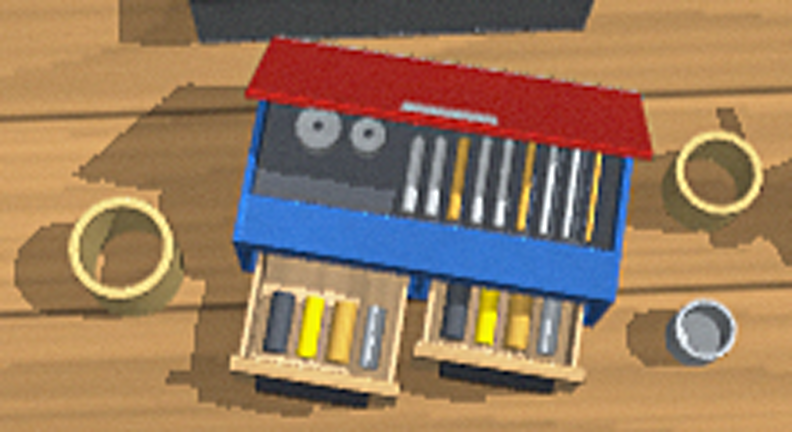

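View pics/scene1.png

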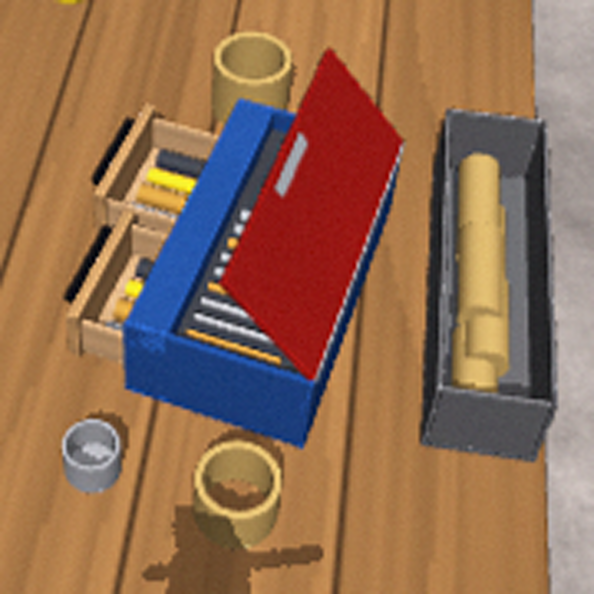

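```bash
python3 - <<'E'
from cell import ctrl, imaging
import numpy as np
from h import *
d=imaging.get_image("top")
P=lambda a,b,z: onz(d,230+a/3.6-.4,115+b/3.6-.4,z)
fl=P(238,240,100);fr=P(612,302,100); bl=P(245,197,100);br=P(618,250,100)
print("cam",-np.array(d["R"]).T@np.array(d["t"]))
print(fl,fr,np.linalg.norm(fl-fr),bl,br)
ey=(fl-fr)/np.linalg.norm(fl-fr); yaw=np.arctan2(-ey[0],ey[1]); print("yaw",yaw,np.degrees(yaw))
ex=np.array([np.cos(yaw),np.sin(yaw),0]); C=(fl+fr)/2+85*ex; C[2]=0; print("C",C)
W=lambda x,y,z: C+ex*x+ey*y+np.array([0,0,z])
L=lambda p:((p-C)@ex,(p-C)@ey)
for n,(a,b,z) in dict(dl1=(232,370,70),dl2=(395,395,70),dr1=(415,355,70),dr2=(582,380,70)).items(): print(n,L(P(a,b,z)))
for n,(a,b,z) in dict(ba=(122,247,75),bb=(719,174,55),hs=(702,332,40)).items(): p=P(a,b,z);print(n,p,L(p))
# lid: free edge angle
for th in np.arange(.5,1,.1):
    q=proj(d,W(80-125*np.cos(th)+8*np.sin(th),148,100+125*np.sin(th)+8*np.cos(th))); q2=proj(d,W(80-125*np.cos(th)+8*np.sin(th),-148,100+125*np.sin(th)+8*np.cos(th)))
    f=lambda q:((q-[229.6,114.6])*3.6).round()
    print(th.round(2),f(q),f(q2))
s=imaging.get_image("scene")
for p in [W(-85,150,100),W(-85,-150,100),W(-85,-150,0),W(85,-150,0),W(85,-150,100)]: print(((proj(s,p)-[269.6,149.6])*3.3).round())
E
```

```text
cam [ 354.05215832    3.38225708 1106.19335946]
[630.20499665  82.28064639 100.        ] [ 569.68378715 -203.87082669  100.        ] 292.4815931645805 [664.78507291  76.08098002 100.        ] [ 610.66959684 -211.78456362  100.        ]
yaw -0.20842898242981034 -11.942101021434523
C [683.10475406 -78.38355701   0.        ]
dl1 (np.float64(-181.7610379024226), np.float64(135.23333779607862))
dl2 (np.float64(-179.7017641470487), np.float64(6.181944564081868))
dr1 (np.float64(-145.78219184694083), np.float64(-4.146567305330494))
dr2 (np.float64(-143.34921770242315), np.float64(-135.90972894951025))
ba [634.91730239 176.57938782  75.        ] (np.float64(-99.90227337279386), np.float64(239.47373448581405))
bb [ 683.06620444 -309.17627392   55.        ] (np.float64(47.71863826142054), np.float64(-225.80569352555364))
hs [ 554.87240754 -287.04422732   40.        ] (np.float64(-82.28031873121293), np.float64(-230.67890926228338))
0.5 [243. 139.] [642. 204.]
0.6 [244. 125.] [646. 191.]
0.7 [245. 110.] [651. 176.]
0.8 [246.  94.] [655. 160.]
0.9 [248.  77.] [659. 144.]
[235.  96.]
[117. 322.]
[119. 387.]
[297. 448.]
[307. 385.]
```

```bash
cat >> h.py <<'E'
yaw=-0.205; C=np.array([683.,-78.,0]); ex=np.array([np.cos(yaw),np.sin(yaw),0]); ey=np.array([-np.sin(yaw),np.cos(yaw),0])
def W(x,y,z): return C+ex*x+ey*y+np.array([0,0,z])
from scipy.spatial.transform import Rotation as Ro
def shift(st,goal,rpy=None):
    R=Ro.from_euler("xyz",st["tool_rot"]); v=R.inv().apply(np.array(goal)-st["eef_pos"])/10
    if rpy is None: return v.round(2)
    return v.round(2),(R.inv()*Ro.from_euler("xyz",rpy)).as_rotvec(degrees=True).round(1)
def loc(st):
    p=st["eef_pos"]-C; return np.array([p@ex,p@ey,p[2]]).round(1)
DOWN=[-np.pi/2,0,np.pi+yaw]
E
python3 - <<'E'
from cell import ctrl
from h import *
s=ctrl.read_state()
for g in [(-235,71,150),(-235,71,231),(-235,71,45)]: print(W(*g),shift(s,W(*g),DOWN),loc(s))
E
```

```text
[467.37393699  39.35161248 150.        ] (array([-45.49,   8.13, -53.57]), array([ 0. , 30.6,  0. ])) [-353.3 -621.8  231.1]
[467.37393699  39.35161248 231.        ] (array([-4.549e+01,  3.000e-02, -5.358e+01]), array([ 0. , 30.6,  0. ])) [-353.3 -621.8  231.1]
[467.37393699  39.35161248  45.        ] (array([-45.49,  18.63, -53.57]), array([ 0. , 30.6,  0. ])) [-353.3 -621.8  231.1]
```

```bash
python3 -m inch '[0,-4,0,-4.7,0,3,0, 0,-8,0,-9.4,0,6,0, 0,-12,0,-14,0,9,0, 0,-16,0,-18.8,0,12,0, 0,-20,0,-23.5,0,15,0, 0,-23,0,-27,0,18,0, 0,-26,0,-30.6,0,21,0, 0,-29,0,-34,0,24,0, 0,-32,0,-37.7,0,27,0, 0,-35,0,-41.2,0,30.6,0, 0,-38,0,-44.7,0,30.6,0, 0,-41,0,-48.3,0,30.6,0]'
python3 - <<'E'
from cell import ctrl
from h import *
s=ctrl.read_state()
print(loc(s),s["tool_rot"],s["force"],s["clock"],s["width"])
for g in [(-235,71,231),(-235,71,45)]: print(shift(s,W(*g),DOWN))
E
```

```text
clock: 1.55
eef_pos: [430.6, -54.5, 231.7]
tool_rot: [-1.571, 0.001, 2.937]
force: [1.9, -0.2, 0.0]
width: -0.2
[-251.9  -28.4  231.7] [-1.57085496e+00  1.15217199e-03  2.93728489e+00] [ 1.9342844  -0.24816366  0.03606492] 1.55 -0.22521877909995883
(array([-1.7 ,  0.07, -9.94]), array([ 0. ,  0. , -0.1]))
(array([-1.68, 18.67, -9.94]), array([ 0. ,  0. , -0.1]))
```

```bash
python3 -m inch '[0,-0.6,0,-3.3,0,0,0, 0,-1.2,0,-6.6,0,0,0, 0,-1.5,0,-9.5,0,0,0, 0,-1.5,2,-9.9,0,0,0, 0,-1.5,6,-9.9,0,0,0, 0,-1.5,10,-9.9,0,0,0, 0,-1.5,14,-9.9,0,0,0, 0,-1.5,17,-9.9,0,0,0, 0,-1.5,18.6,-9.9,0,0,0, 0,-1.5,18.6,-9.9,0,0,0]'
python3 - <<'E'
from cell import ctrl,imaging
from h import *
import cv2
s=ctrl.read_state()
print(loc(s),s["tool_rot"],s["force"],s["clock"],s["width"])
for n in ["top","scene","wrist"]:
    d=imaging.get_image(n)["img"][:,:,::-1]
    cv2.imwrite(f"pics/{n}2.png",d)
    if n=="top": cv2.imwrite("pics/top2.png",cv2.resize(d[115:275,230:450],None,fx=3.6,fy=3.6,interpolation=cv2.INTER_CUBIC))
E
```

```text
clock: 2.55
eef_pos: [463.3, 37.2, 43.4]
tool_rot: [-1.57, -0.004, 2.937]
force: [0.2, 0.7, 0.3]
width: 0.0
[-238.5   68.1   43.4] [-1.56951573 -0.00389496  2.93730622] [0.20312728 0.72660164 0.32895739] 2.55 0.014050237134592173
```

View pics/top2.png

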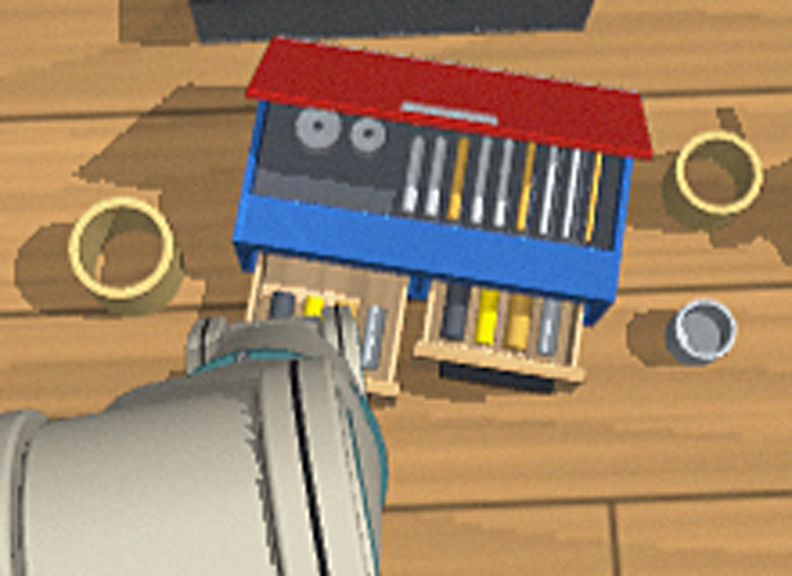

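View pics/scene2.png

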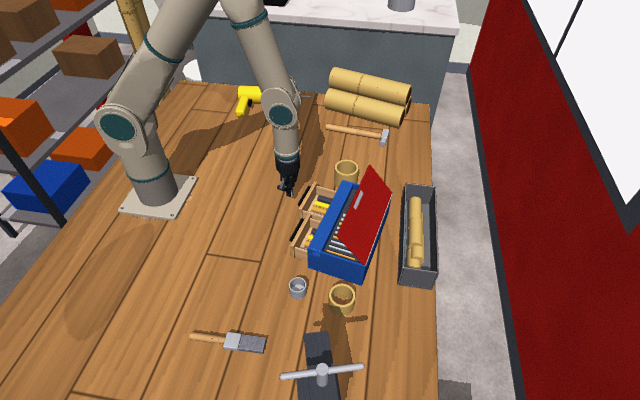

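```bash
python3 -m inch '[0,-0.8,0,0,0,0,0, 0,-1.6,0,0,0,0,0, 0,-2.4,0,0,0,0,0, 0,-3.2,0,0,0,0,0, 0,-4,0,0,0,0,0, 0,-5,0,0,0,0,0, 0,-6,0,0,0,0,0, 0,-7,0,0,0,0,0, 0,-8,0,0,0,0,0, 0,-9,0,0,0,0,0, 0,-9.8,0,0,0,0,0, 0,-10.4,0,0,0,0,0]'
python3 -m inch '[0,-0.3,0,0,0,0,0, 0,-0.6,0,0,0,0,0, 0,-0.6,0,0,0,0,0]'
python3 - <<'E'
from cell import ctrl
from h import *
s=ctrl.read_state()
print(loc(s),s["force"]@ex,s["clock"])
E
```

```text
clock: 3.9
eef_pos: [567.3, 16.2, 45.2]
tool_rot: [-1.571, 0.0, 2.937]
force: [-1.9, 1.2, 1.2]
width: -0.2
clock: 4.2
eef_pos: [572.9, 14.9, 45.3]
tool_rot: [-1.571, 0.001, 2.937]
force: [-0.3, 0.8, -0.4]
width: 0.1
[-126.7   68.6   45.3] -0.49714096493379195 4.2
```

```bash
python3 -m inch '[0,-0.2,0,0,0,0,0, 0,-0.4,0,0,0,0,0, 0,-0.6,0,0,0,0,0]'
python3 -m inch '[0,-0.2,0,0,0,0,0, 0,-0.4,0,0,0,0,0]'
python3 - <<'E'
from cell import ctrl,imaging
from h import *
import cv2
s=ctrl.read_state()
print(loc(s),s["force"]@ex,s["clock"])
d=imaging.get_image("scene")["img"][:,:,::-1]
cv2.imwrite("pics/scene3.png",cv2.resize(d[120:300,250:430],None,fx=3.3,fy=3.3,interpolation=cv2.INTER_CUBIC))
E
```

```text
clock: 4.5
eef_pos: [578.2, 13.8, 45.3]
tool_rot: [-1.571, -0.0, 2.937]
force: [-1.4, 0.4, 0.2]
width: -0.1
clock: 4.7
eef_pos: [581.5, 13.1, 45.3]
tool_rot: [-1.571, -0.002, 2.937]
force: [-5.7, 1.0, 4.1]
width: -0.1
[-117.9   68.6   45.3] -5.752730332102771 4.7
```

View pics/scene3.png

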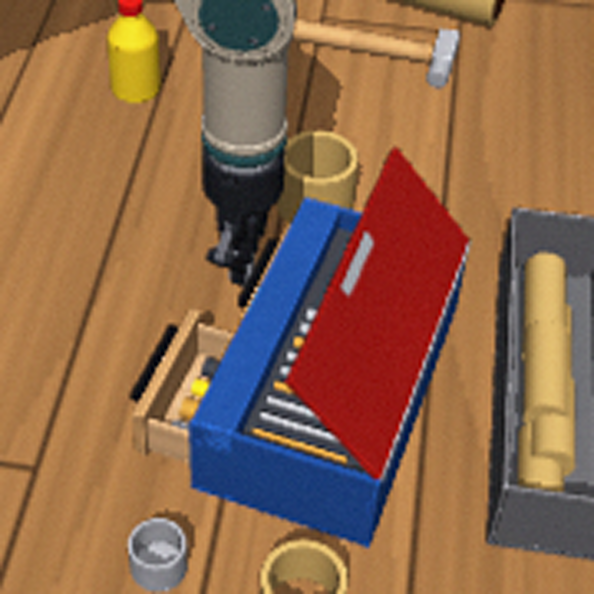

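The scene picture shows the left drawer home against the blue front at about crop (258,270), and the right one still out at (165,390). Force has started to rise, so I'll press 3 mm further to confirm the stop.

```bash
python3 -m inch '[0,-0.2,0,0,0,0,0, 0,-0.2,0,0,0,0,0]'; python3 -m inch '[0,-0.1,0,0,0,0,0, 0,-0.1,0,0,0,0,0]'
python3 - <<'E'
from cell import ctrl
from h import *
s=ctrl.read_state()
print(loc(s),s["force"]@ex)
E
```

```text
clock: 4.95
eef_pos: [581.5, 13.1, 45.2]
tool_rot: [-1.57, -0.006, 2.938]
force: [-7.6, 1.9, 5.2]
width: 0.7
clock: 5.15
eef_pos: [581.4, 13.1, 45.1]
tool_rot: [-1.57, -0.007, 2.938]
force: [-9.6, 2.1, 7.0]
width: 0.1
[-118.    68.5   45.1] -9.800189709826268
```

```bash
python3 -m inch '[0,1.5,0,0,0,0,0, 0,4,0,0,0,0,0, 0,7,0,0,0,0,0, 0,9,0,0,0,0,0, 0,9,0,3,0,0,0, 0,9,0,6.5,0,0,0, 0,9,0,10,0,0,0, 0,9,0,12.5,0,0,0, 0,9,0,13.9,0,0,0, 0,9,0,13.9,0,0,0]'
python3 - <<'E'
from cell import ctrl
from h import *
s=ctrl.read_state()
print(loc(s),s["force"]@ex)
E
```

```text
clock: 6.15
eef_pos: [469.6, -108.8, 45.6]
tool_rot: [-1.569, 0.003, 2.932]
force: [-0.3, 0.9, 0.6]
width: 0.2
[-202.7  -73.6   45.6] -0.4534034218946389
```

Now to -118: about 8.4 cm.

```bash
python3 -m inch '[0,-0.8,0,0,0,0,0, 0,-1.6,0,0,0,0,0, 0,-2.4,0,0,0,0,0, 0,-3.2,0,0,0,0,0, 0,-4,0,0,0,0,0, 0,-4.8,0,0,0,0,0, 0,-5.6,0,0,0,0,0, 0,-6.4,0,0,0,0,0, 0,-7,0,0,0,0,0, 0,-7.5,0,0,0,0,0, 0,-7.9,0,0,0,0,0]'
python3 -m inch '[0,-0.2,0,0,0,0,0, 0,-0.4,0,0,0,0,0, 0,-0.4,0,0,0,0,0]'
python3 - <<'E'
from cell import ctrl
from h import *
s=ctrl.read_state()
print(loc(s),s["force"]@ex)
E
```

```text
clock: 7.25
eef_pos: [546.4, -121.4, 45.2]
tool_rot: [-1.571, -0.0, 2.937]
force: [-2.6, 1.4, 0.3]
width: -0.4
clock: 7.55
eef_pos: [550.4, -122.5, 45.3]
tool_rot: [-1.571, 0.001, 2.937]
force: [-1.1, 1.4, -0.6]
width: -0.2
[-120.8  -70.6   45.3] -1.3856863014879373
```

```bash
python3 -m inch '[0,-0.2,0,0,0,0,0, 0,-0.4,0,0,0,0,0, 0,-0.4,0,0,0,0,0]'; python3 -m inch '[0,-0.2,0,0,0,0,0, 0,-0.3,0,0,0,0,0, 0,-0.3,0,0,0,0,0]'
python3 - <<'E'
from cell import ctrl
from h import *
s=ctrl.read_state()
print(loc(s),s["force"]@ex)
E
```

```text
clock: 7.85
eef_pos: [553.5, -123.2, 45.3]
tool_rot: [-1.571, -0.001, 2.937]
force: [-3.2, 2.2, 1.8]
width: -0.4
clock: 8.15
eef_pos: [553.5, -123.2, 45.2]
tool_rot: [-1.57, -0.007, 2.937]
force: [-8.0, 2.4, 6.3]
width: -0.4
[-117.6  -70.6   45.2] -8.307799333570703
```

```bash
python3 -m inch '[0,1.5,0,0,0,0,0, 0,4,0,0,0,0,0, 0,7,0,0,0,0,0, 0,8,-3,0,0,0,0, 0,8,-7,-2,0,0,0, 0,8,-11,-4,0,0,0, 0,8,-15,-6,0,0,0, 0,8,-19,-7,0,0,0, 0,8,-22,-7,0,0,0, 0,8,-22,-7,0,0,0]'
python3 - <<'E'
from cell import ctrl,imaging
from h import *
import cv2
s=ctrl.read_state()
print(loc(s),s["force"]); print(shift(s,W(5,0,260),DOWN),shift(s,W(5,0,108),DOWN))
for n in ["top","scene","wrist"]:
    d=imaging.get_image(n)["img"][:,:,::-1]
    if n=="top": d=cv2.resize(d[115:275,230:450],None,fx=3.6,fy=3.6,interpolation=cv2.INTER_CUBIC)
    if n=="scene": d=cv2.resize(d[120:330,250:450],None,fx=2.8,fy=2.8,interpolation=cv2.INTER_CUBIC)
    cv2.imwrite(f"pics/{n}4.png",d)
E
```

```text
clock: 9.15
eef_pos: [497.1, -39.0, 270.2]
tool_rot: [-1.573, 0.013, 2.938]
force: [1.5, -0.1, -0.7]
width: 0.1
[-190.     0.3  270.2] [ 1.5286942  -0.10797841 -0.66168755]
(array([-19.48,   1.26,   0.05]), array([ 0.1,  0.1, -0.7])) (array([-19.29,  16.46,   0.08]), array([ 0.1,  0.1, -0.7]))
```

View pics/top4.png

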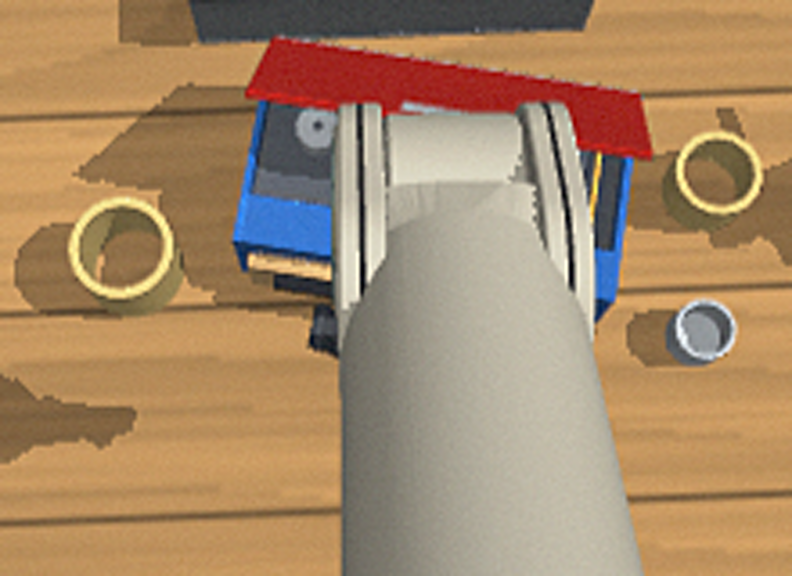

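View pics/scene4.png

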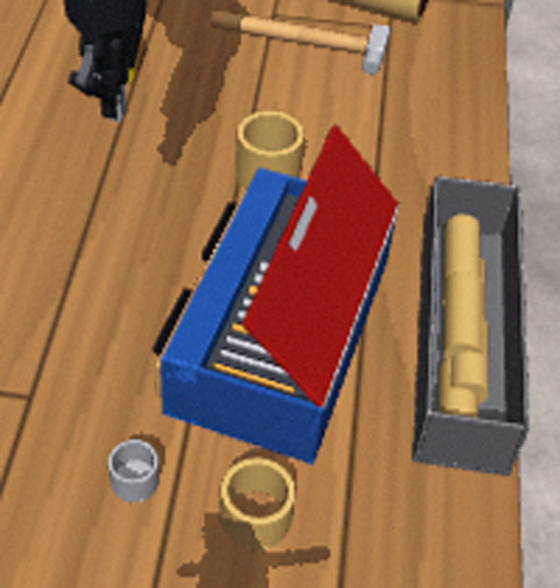

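View pics/wrist4.png

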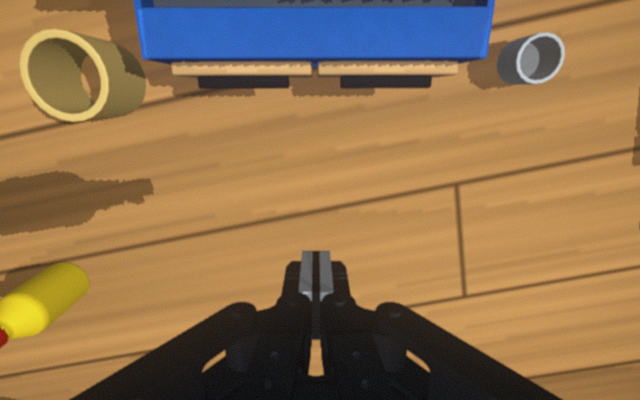

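The wrist view shows both drawer fronts flush against the blue body at row ~68. The lid is still up in the scene view, and the bystanders haven't moved. Next I'll go over the lid.

```bash
python3 -m inch '[0,-3,0,0,0,0,0, 0,-7,0,0,0,0,0, 0,-11,0,0,0,0,0, 0,-15,0,0,0,0,0, 0,-18,0,0,0,0,0, 0,-19.5,0,0,0,0,0, 0,-19.5,0,0,0,0,0, 0,-19.5,1,0,0,0,0]'
python3 - <<'E'
from cell import ctrl
from h import *
s=ctrl.read_state()
print(loc(s),s["force"],s["tool_rot"]); print(shift(s,W(5,0,108),DOWN))
E
```

```text
clock: 10.1
eef_pos: [683.6, -78.8, 254.4]
tool_rot: [-1.571, -0.0, 2.937]
force: [-0.9, 1.2, 1.0]
width: -0.1
[  0.7  -0.7 254.4] [-0.86457358  1.17069649  1.04715835] [-1.57066805e+00 -2.20096668e-04  2.93675904e+00]
(array([-0.43, 14.64, -0.07]), array([-0.,  0.,  0.]))
```

```bash
python3 -m inch '[0,-0.9,1,0,0,0,0, 0,-0.9,2.5,0,0,0,0, 0,-0.9,4,0,0,0,0, 0,-0.9,5,0,0,0,0, 0,-0.9,5.8,0,0,0,0, 0,-0.9,6.6,0,0,0,0, 0,-0.9,7.4,0,0,0,0, 0,-0.9,8.2,0,0,0,0]'
python3 - <<'E'
from cell import ctrl,imaging
from h import *
import cv2
s=ctrl.read_state()
print(loc(s),s["force"],s["tool_rot"]); print(shift(s,W(5,0,108),DOWN))
d=imaging.get_image("scene")["img"][:,:,::-1]
cv2.imwrite(f"pics/scene5.png",cv2.resize(d[90:330,250:450],None,fx=2.5,fy=2.5,interpolation=cv2.INTER_CUBIC))
E
```

```text
clock: 10.9
eef_pos: [693.3, -80.3, 174.1]
tool_rot: [-1.571, 0.003, 2.937]
force: [0.2, -0.1, 2.8]
width: 0.1
[ 10.5  -0.2 174.1] [ 0.21158517 -0.1015579   2.81541741] [-1.57110117e+00  2.64794162e-03  2.93737971e+00]
(array([ 0.57,  6.61, -0.02]), array([ 0. ,  0. , -0.2]))
```

View pics/scene5.png

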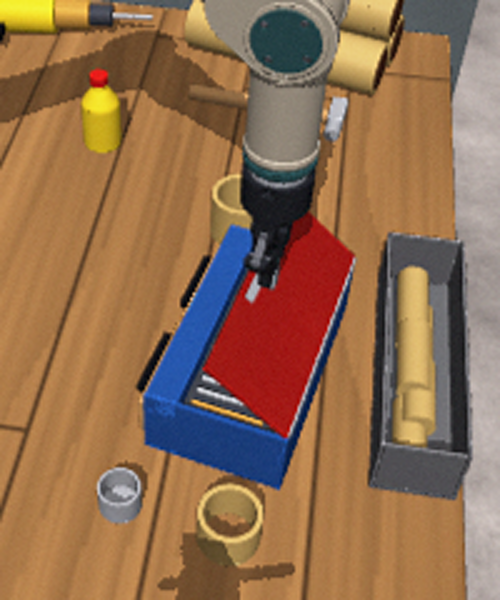

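The fingertips are on the lid near crop (265,275), the lid has started down, and the force is about 3 N. I'll keep pressing.

```bash
python3 -m inch '[0,0,0.8,0,0,0,0, 0,0,1.6,0,0,0,0, 0,0,2.4,0,0,0,0, 0,0,3.2,0,0,0,0, 0,0,4,0,0,0,0, 0,0,4.8,0,0,0,0, 0,0,5.3,0,0,0,0, 0,0,5.7,0,0,0,0]'
python3 -m inch '[0,0,0.2,0,0,0,0, 0,0,0.4,0,0,0,0, 0,0,0.5,0,0,0,0]'
python3 -m inch '[0,0,0.2,0,0,0,0, 0,0,0.3,0,0,0,0, 0,0,0.3,0,0,0,0]'
```

```text
clock: 11.75
eef_pos: [692.0, -80.2, 115.5]
tool_rot: [-1.571, -0.001, 2.937]
force: [-1.5, -0.6, 2.2]
width: 0.2
clock: 12.05
eef_pos: [692.5, -80.3, 111.3]
tool_rot: [-1.571, -0.0, 2.937]
force: [-1.6, 0.8, 2.7]
width: 0.2
clock: 12.35
eef_pos: [692.9, -80.4, 108.2]
tool_rot: [-1.571, 0.001, 2.937]
force: [-0.2, -1.0, -0.1]
width: -0.2
```

```bash
python3 -m inch '[0,0,0.1,0,0,0,0, 0,0,0.3,0,0,0,0, 0,0,0.3,0,0,0,0]'
python3 -m inch '[0,0,0.2,0,0,0,0, 0,0,0.3,0,0,0,0, 0,0,0.3,0,0,0,0]'
```

```text
clock: 12.65
eef_pos: [693.1, -80.4, 108.0]
tool_rot: [-1.571, 0.002, 2.937]
force: [-4.5, 1.1, 15.3]
width: -0.2
clock: 12.95
eef_pos: [693.1, -80.4, 107.9]
tool_rot: [-1.571, 0.002, 2.937]
force: [-11.6, 2.5, 30.8]
width: -0.4
```

The lid is at its stop (z 108, 31 N). I'll lift off and retreat to look.

```bash
python3 -m inch '[0,0,-0.6,0,0,0,0, 0,0,-2,0,0,0,0, 0,0,-5,0,0,0,0, 0,0,-9,0,0,0,0, 0,0,-13,0,0,0,0, 0,3,-15,0,0,0,0, 0,7,-15,0,0,0,0, 0,11,-15,0,0,0,0, 0,15,-15,0,0,0,0, 0,19,-15,0,0,0,0, 0,22,-15,0,0,0,0, 0,22,-15,0,0,0,0]'
python3 - <<'E'
from cell import ctrl,imaging
from h import *
import cv2
s=ctrl.read_state()
print(loc(s),s["force"])
for n in ["top","scene","wrist"]:
    D=imaging.get_image(n); d=D["img"][:,:,::-1]
    if n=="scene":
        for p in [W(-45,148,108),W(-45,-148,108),W(80,-148,108),W(-45,0,114)]: print(((proj(D,p)-[249.6,119.6])*2.8).round())
    if n=="top": d=cv2.resize(d[115:275,230:450],None,fx=3.6,fy=3.6,interpolation=cv2.INTER_CUBIC)
    if n=="scene": d=cv2.resize(d[120:330,250:450],None,fx=2.8,fy=2.8,interpolation=cv2.INTER_CUBIC)
    cv2.imwrite(f"pics/{n}6.png",d)
E
```

```text
clock: 14.15
eef_pos: [473.2, -35.0, 252.7]
tool_rot: [-1.571, -0.003, 2.938]
force: [0.9, -0.1, 0.1]
width: -0.1
[-214.2   -0.6  252.7] [ 0.85858576 -0.0770248   0.13440053]
[287. 171.]
[193. 363.]
[313. 403.]
[244. 256.]
```

View pics/top6.png

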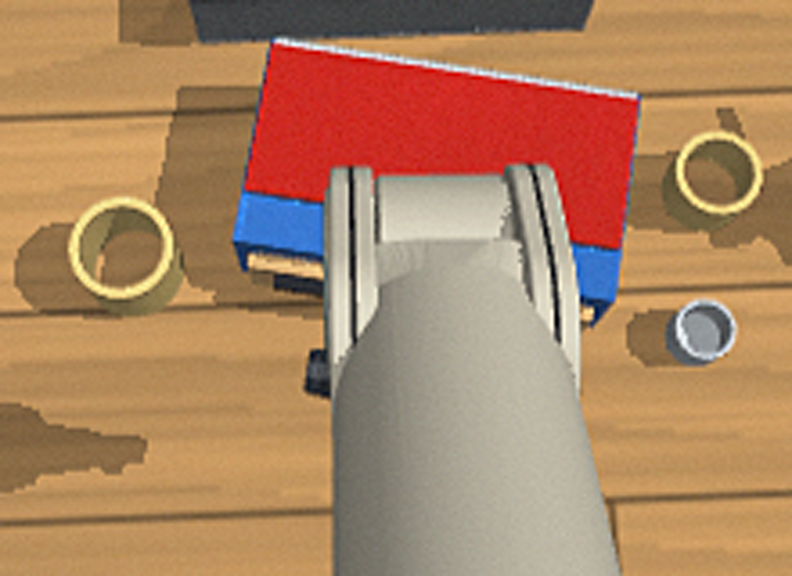

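View pics/scene6.png

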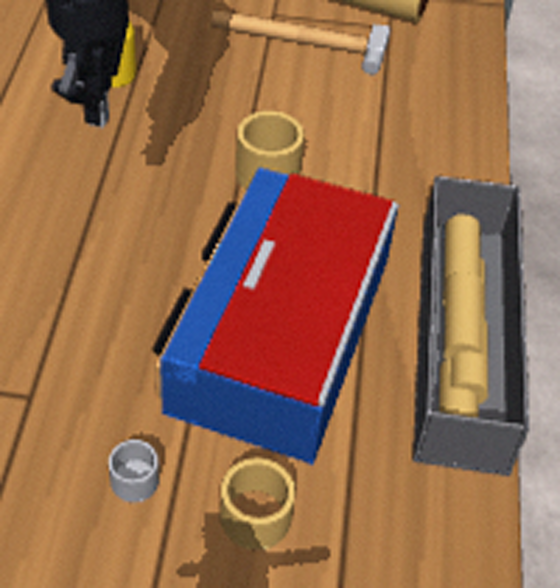

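View pics/wrist6.png

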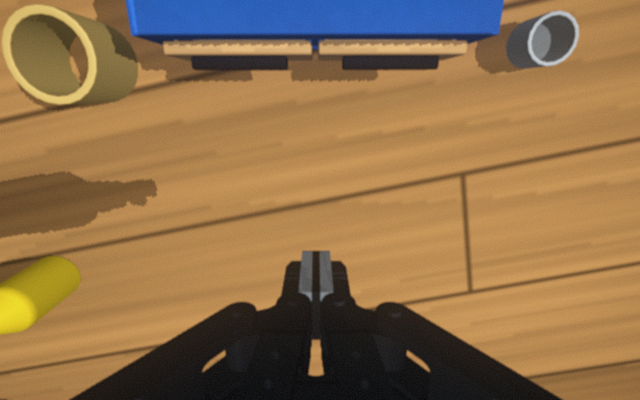

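The lid lies flat with no gap along its front edge in the scene view, at about crop (200,365) to (290,175). Both fronts are flush in the wrist view (row ~48), the bystanders haven't moved, and the arm is clear.

```bash
python3 -c "
from cell import finish_job
print(finish_job())"
```

```text
the job is handed in; nothing more can be done
None
```

The chest is closed and the job was handed in at about 14.3 s of the 54 s allowed; no verdict is reported.

- **Drawers:** I pushed the left drawer home first, then the right, with shut fingertips against their bars. I pushed at about 0.1 m/s, slower at the end. Both stopped at the same depth (chest x of the tool about -118 mm), with 8–10 N at the stop. The pictures then showed both fronts flush and the lid still up.
- **Lid:** I pressed it straight down until it met its stop at 108 mm above the bench, with about 31 N vertical force. After I backed off, it lay flat in the top and scene views.
- **Bystanders:** The bamboo pieces and hole saw sat at the same pixels before and after. The hammer and glue bottle looked unmoved. The brush was outside the cropped final views, so I did not check it again, but the arm only passed high above it.
- **At hand-in:** The tool was clear of everything, and the force reading was near zero.

No check failed. Two early measurements were a little off: the chest came out 292 mm wide instead of 300, and where the drawers stopped fits the calculated chest position only to a few millimetres.

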